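# Lock a charged battery pack into the test bay

## Task

Take the battery pack out of the charger cradle, stand it upright on the free bench top and let go, then take a new hold by its two narrow ends and lower it into the channel of the test bay until it stands flat on the floor. Let go, then swing the bar latch over it and press the bar down until its cross pin snaps under the sprung catch and the bar stays fully closed. Never drop the pack, and leave everything else on the bench where it stands.

Things in the scene. Friction and masses are not known exactly. Their poses are not given: they have to be found in the camera images.
- pack: Black battery pack with a thin grey band: block 42 mm (x) by 60 (y) by 50 (z, up), 0.2 to 0.45 kg. Origin: centre of underside. Starts upright in the cradle, its two narrow ends (at +-y, 42 mm wide) covered by the cradle's cheeks, its wide faces (+-x) free; in the bay the wide faces are covered by the channel walls and the ends are free. Same after a half turn.
- cradle: Fixed grey charger cradle. Origin: centre of underside, z up. Floor plate 76 mm (x) by 100 (y), 8 thick; the pack stands centred on it, axes parallel. Cheeks at +-y (32 to 42 mm from centre, 46 wide, flared tops 76 mm above the bench) rise above the pack's top, 2 mm from its ends: it can be held only across x. Ribs 24 to 30 mm out at +-x reach 13 mm above the bench.
- bay: Fixed test bay: grey base 90 mm (x) by 180 (y) by 30 high; on it a channel along y, latch hinge at +y, catch at -y. Origin: centre of underside, z up. Channel walls 56 mm long, inner faces at x = +-23 mm, tops 88 mm above the bench, with flares to 99 mm (mouth about 60 mm wide). The pack fits with its y along the bay's y, 2 mm play each side.
- bay_floor (a point): Centre of the channel's floor, 30 mm above the bench, axes as the bay's: the pack's origin goes here. Round bars 8 mm high across the channel, inner sides at y = +-32.5 mm, keep the pack's foot in place (2.5 mm play each end). Above them the pack's ends are free for fingers, 29 mm room beside each up to hinge and catch.
- latch (a joint): Angle of the steel bar latch (14 mm wide, 7 thick), rad: 0 = closed, level over the pack, 3 mm above it; positive = open; 1.57 upright; stop at 2.75, leaning back to the bay's +y; starts at 2.2 to 2.55. Hinge friction: stays where left. From 0.14 down to 0.02 the pin pushes the catch aside (5 to 12 N down on the grip), then snaps under. Not snapped in, it stays at 0.06 or more.
- latch_hinge (a point): Point on the latch's hinge axis in mid bar: 68 mm from the bay's origin along its +y, 86.5 mm above the bench. Hinge axis parallel to the bay's x; axes as the bay's. Hinge brackets at y = 61 to 75 mm, up to 96 mm above the bench.
- latch_grip (a point): Centre of the barrel at the bar's free end, 160 mm from the hinge: steel drum of radius 8 mm, 16 mm wide along the hinge axis; pinch its flat sides (it can turn between the fingers), or push and press it. Closed, it lies 92 mm from the bay's origin along its -y, 86.5 mm above the bench. The bar's 10 mm thick cross pin, 130 mm from the hinge, stands out 19 mm each side of the bar's middle.
- catch_nose (a point): Middle of the sprung catch at rest, 68 mm from the bay's origin along its -y, 95.5 mm above the bench: two dark steel prongs with round noses (radius 5 mm), 8 to 22 mm either side of the bar's middle, tops 100.5 mm above the bench, 8 mm thick towards -y. They yield up to 8 mm to the bay's -y (4 N at first, 0.8 N more per mm).
- handset: Bystander: black telephone handset 200 mm long (y), lying; origin under its middle.
- screwdriver: Bystander: screwdriver lying on the bench, along its own x.
- reel: Bystander: grey reel, 56 mm across and 42 mm high; origin at its underside.
- cleaner: Bystander: white bottle, 64 mm across and 170 mm high; origin at its underside.
- tub: Bystander: white jar, 76 mm across and 70 mm high; origin at its underside.
- meter: Bystander: black multimeter lying flat, 85 x 150 x 32 mm (x, y, z); origin at its underside.
- parts_tray: Bystander: open grey tray with four compartments, 120 x 160 x 35 mm; origin at its underside.
There are look-alikes about, which are no part of the job. Leave any green or purple look-alike of the pack alone.

How it is judged:
By the outcome, as a careful person would: the job done as asked, in the order asked, and still so for the second after the job is handed in, with the robot touching nothing.
It also fails if it takes over 72 s, if anything falls off the work surface, if the arm or the gripper's body presses on something with over 40 N, if the wrist force passes 120 N, or if a joint passes its speed limit or range.

## Robot

A 6-joint arm with a two-finger parallel gripper is mounted at the origin on the work surface. World frame = base frame: x ahead of the robot, y to its left, z up, the work surface at z = 0. Lengths are in m, angles in rad, forces in N, time in s.
With the tool pointing down it reaches from about 0.325 to 0.875 m from the base axis. Payload 4.4 kg.
Tool frame: the origin (TCP) lies between the finger pads; the fingertips stand ahead of it and the grasp point (between the pads) lies 5 mm behind it (env.nose_length is the z of the fingertips in the tool frame, in m); z points along the fingers, y is the line along which they close (so a half turn about z gives the same grasp; the last joint's range is limited). The gripper opens to 85 mm and grips with 20 to 120 N. Pads are 22 mm wide; open, the fingers measure 114 mm over their backs; the gripper's body (76 mm by 85 mm) begins 54 mm behind the grasp point. The pads swing forward as they close: fully open they stand 13 mm farther back than shut.
Start: joints at [-1.456, 0.207, 1.542, -0, 1.393, -0.15], TCP at [0.151, -0.555, 0.245] pointing down, gripper open.
Joint ranges: [-2.73, 2.73], [-0.86, 2.22], [0.23, 2.46], [-1.11, 4.25], [0.08, 2.63], [-2.82, 2.82]. Speed limits (rad/s): [2.79, 2.79, 3.14, 3.14, 3.14, 3.14].

## Interface

Orientations are given as a rotation vector (axis times angle).
In Python, from plant import readout, viewer, close_job, env gives the robot as it stands. The module is installed in compiled form; this text tells all that it offers.
- The arm moves only by the tool move_arm, never from a script. Its argument "commands" is a list of rows, each an object of numbers: "wx", "wy", "wz": the turn, a rotation vector about the tool's x, y, z as a fraction of full scale; "dx", "dy", "dz": the shift along the tool's x, y, z as a fraction of full scale; "jaw": the closure, from -1 (fully open) to 1 (shut), so that 0 is half open. A call has 1 to 12 rows; each row is the pose to reach, as a shift and turn from the pose commanded when the call began, along the tool's axes at that moment; what a row does not reach only later rows make up. Full scale, the value 1, is 200 mm for a shift and 45 degrees for a turn. A row lasts 1/8 s, in which the tool goes at most 62.5 mm and 10.7 degrees, less where a joint would pass 70% of its speed; a pose out of reach is approached as far as the arm can. A call with a number of a shift or a turn outside -1 to 1 is refused whole. A call with a gripper value outside its range is refused whole. The fingers move at their own pace and stop on an object; the grip force is fixed at half the most. Time passes only in rows, so rows that repeat a pose let the fingers close. It gives the time, the measured TCP pose, the force, the opening and the grip force at its end, in the units of the state.
- readout.get_obs(): the state, without advancing time (a new reading comes with each control period).
- viewer.read_camera(name): name is "scene" or "top" or "wrist"; returns the picture (400x640x3 uint8, red, green, blue); there is no depth.
- viewer.camera_params(name): a dict with "camera_matrix" (3x3 intrinsics, pixels), "view" (4x4, takes a point from world to camera coordinates); the wrist camera has in their place "hand_eye" (4x4, takes a point from camera to tool coordinates, whose origin is the TCP and whose axes are the flange's). Camera axes: x right, y up, looking along -z (the intrinsics and any distortion apply to the point x, -y, -z); pixel columns grow to the right and rows downward; lengths in m; the calibration is good to about 2 mm. A picture is of the moment at which its call begins: read the wrist's pose just before it. camera_params takes no time and is no camera call.
- close_job(): hands the job in; it is judged then, once.
The state is a dict: "time": time; "joint_positions": joint angles; "qd": joint speeds; "effort": joint torques, N m; "position": TCP position; "orientation": TCP orientation; "force": force on the tool from outside, world axes, zero at the start; "moment": the same for the moment, N m; "finger_gap": finger opening in m; "finger_force": force on a finger pad.
Only numpy, scipy, OpenCV 4.12 (cv2) and the standard library are available. Lean on these libraries where they do the work, as an engineer would, in place of code of your own. Each camera call takes 0.05 s, during which the arm holds its last target. There are 200 camera calls.

## Working session

There is one attempt and no reset: what is moved stays moved. The work goes in short steps, Python scripts to look and compute and a tool call to move; the robot and the scene stay as the last step left them, time stands still between calls to the robot, and variables do not carry over. Pictures are saved under pics/ and viewed, at most 10 in all, crops included, and the job is handed in when it is done.

Besides the shell and the picture viewer there is one more tool, called after ">>>" as a command line: name --argument value ..., lists and objects as JSON in quotes. move_arm: Moves the arm, as the interface text tells. Shift numbers are shares of 200 mm and turn numbers shares of 45 degrees, none past 1 either way. Its arguments: {"type":"object","properties":{"commands":{"type":"array","items":{"type":"object","properties":{"wx":{"type":"number"},"wy":{"type":"number"},"wz":{"type":"number"},"dx":{"type":"number"},"dy":{"type":"number"},"dz":{"type":"number"},"jaw":{"type":"number"}}}}},"required":["commands"]}

```bash
mkdir -p pics; cat > h.py <<'E'
import numpy as np, cv2
from scipy.spatial.transform import Rotation as R
from plant import readout, viewer, close_job, env
def pic(name,fn):
    im=viewer.read_camera(name); cv2.imwrite(f'pics/{fn}.png',im[:,:,::-1]); return im
def cam(name):
    p=viewer.camera_params(name); return p
def Tview(name,o=None):
    p=cam(name)
    if 'view' in p: return np.array(p['camera_matrix']),np.array(p['view'])
    T=np.eye(4);T[:3,:3]=R.from_rotvec(o['orientation']).as_matrix();T[:3,3]=o['position']
    return np.array(p['camera_matrix']),np.linalg.inv(T@np.array(p['hand_eye']))
def ray(K,V,u,v):
    d=np.linalg.inv(K)@[u,v,1]; d=np.array([d[0],-d[1],-d[2]])
    M=np.linalg.inv(V); return M[:3,3],M[:3,:3]@d
def plane(K,V,u,v,z):
    c,d=ray(K,V,u,v); return c+d*(z-c[2])/d[2]
def proj(K,V,P):
    p=V[:3,:3]@np.array(P)+V[:3,3]; q=K@[p[0],-p[1],-p[2]]; return q[:2]/q[2]
E
python3 - <<'E'
from h import *
print(readout.get_obs())
for n in ['scene','top','wrist']:
    print(n,cam(n)); pic(n,n+'0')
print(env.nose_length)
a=[cv2.imread(f'pics/{n}0.png') for n in ['scene','top']]
E
```

```text
{'time': 0.0, 'joint_positions': array([-1.45551126e+00,  2.07400770e-01,  1.54297880e+00,  2.32934373e-05,
        1.39348903e+00, -1.50489752e-01]), 'qd': array([-4.82468346e-05,  6.54006132e-04,  3.05777252e-04,  8.64470471e-05,
        8.86748747e-04, -3.50692100e-05]), 'effort': array([ 4.90760049e-04, -3.83036077e+01, -2.91596103e+01, -4.99503449e-05,
        1.05583604e-02,  2.08755193e-05]), 'position': array([ 0.15094432, -0.55407722,  0.24412486]), 'orientation': array([-3.11164038e+00, -4.15942592e-01, -9.88571475e-05]), 'force': array([-0.51080677, -0.9079759 ,  0.2161595 ]), 'moment': array([ 0.01799608,  0.0131506 , -0.00574205]), 'finger_force': 0.0, 'finger_gap': 0.08516347372489107}
scene {'camera_matrix': array([[452.52502406,   0.        , 321.37702485],
       [  0.        , 452.52502406, 200.75849412],
       [  0.        ,   0.        ,   1.        ]]), 'view': array([[-0.54601972,  0.83770759, -0.01041454,  0.29314553],
       [-0.58816526, -0.3744557 ,  0.71682952,  0.2455928 ],
       [ 0.59659374,  0.39752853,  0.6971707 , -1.7101491 ],
       [ 0.        , 
[... 311 characters left out ...]
.00690712,  0.09258068, -0.51743485],
       [-0.09246231, -0.01584217,  0.99559015, -1.41290966],
       [ 0.        ,  0.        ,  0.        ,  1.        ]])}
wrist {'camera_matrix': array([[337.6274    ,   0.        , 317.78616456],
       [  0.        , 337.6274    , 198.92787265],
       [  0.        ,   0.        ,   1.        ]]), 'hand_eye': array([[ 9.15560406e-04,  9.44859446e-01,  3.27474868e-01,
         8.44790784e-02],
       [ 9.99999548e-01, -9.49269732e-04, -5.69006088e-05,
        -2.42706444e-04],
       [ 2.57098903e-04,  3.27474772e-01, -9.44859888e-01,
        -1.28597121e-01],
       [ 0.00000000e+00,  0.00000000e+00,  0.00000000e+00,
         1.00000000e+00]])}
0.014
```

View pics/top0.png

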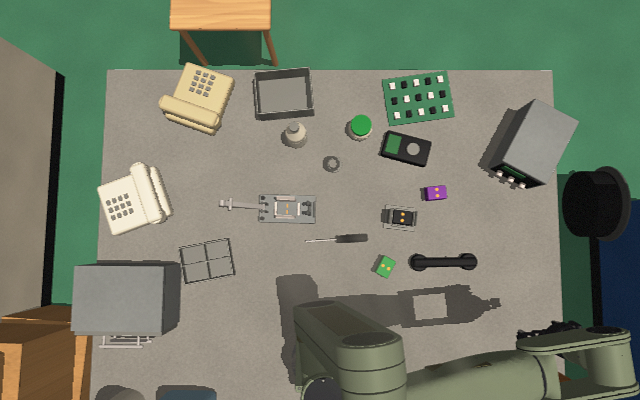

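View pics/scene0.png

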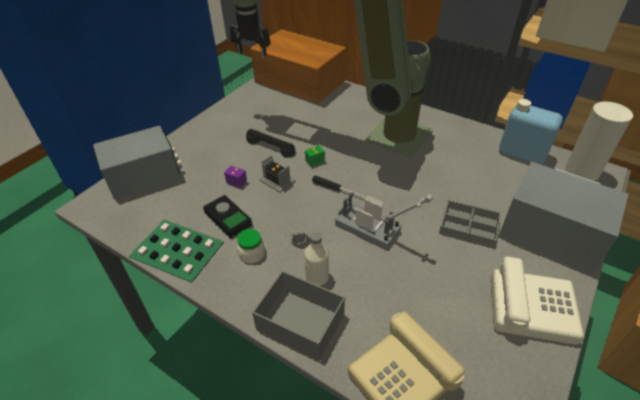

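The top view shows three candidates: a black pack with a grey band in the grey cradle at about (400,217), a green look-alike at (385,266) and a purple one at (435,193). I choose the black one in the cradle. The bay is at about (288,208), with its latch leaning left to (222,204), which is world +y.

```bash
python3 - <<'E'
from h import *
im=cv2.imread('pics/top0.png')
a=cv2.resize(im[185:290,365:465],None,fx=4,fy=4,interpolation=cv2.INTER_CUBIC)
b=cv2.resize(im[180:285,210:330],None,fx=3.33,fy=4,interpolation=cv2.INTER_CUBIC)
cv2.imwrite('pics/crop0.png',np.hstack([a,b[:420,:400]]))
K,V=Tview('top')
for n,u,v,z in [('pack',401,217,.058),('bay',288,208,.05),('barrel',222,204,.17),('green',385,266,.05),('purple',435,193,.05),('hand',443,262,.03),('scr',340,240,.02),('reel',331,164,.04),('tray',208,261,.03),('meter',405,148,.03),('cradleL',384,215,.076),('cradleR',416,218,.076)]:
    print(n,plane(K,V,u,v,z).round(3))
E
```

```text
pack [ 0.452 -0.232  0.058]
bay [0.478 0.122 0.05 ]
barrel [0.48  0.303 0.17 ]
green [ 0.3   -0.182  0.05 ]
purple [ 0.529 -0.341  0.05 ]
hand [ 0.313 -0.367  0.03 ]
scr [ 0.379 -0.043  0.02 ]
reel [ 0.621 -0.013  0.04 ]
tray [0.309 0.376 0.03 ]
meter [ 0.676 -0.251  0.03 ]
cradleL [ 0.457 -0.177  0.076]
cradleR [ 0.448 -0.275  0.076]
```

View pics/crop0.png

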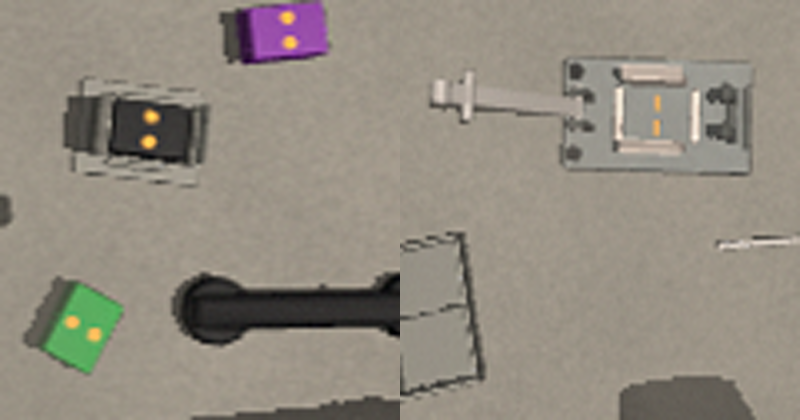

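The crop shows the pack in its cradle at crop (150,130): black on top with two contacts, cheeks to its left and right. The green and purple blocks stand in the open. The bay's latch leans back to the left. I'll move over the cradle with the hand turned.

>>> move_arm --commands '[{"dx":0.94,"dy":-0.58,"dz":-0.3,"wz":-0.77},{"dx":0.94,"dy":-0.58,"dz":-0.3,"wz":-0.77},{"dx":0.94,"dy":-0.58,"dz":-0.3,"wz":-0.77},{"dx":0.94,"dy":-0.58,"dz":-0.3,"wz":-0.77},{"dx":0.94,"dy":-0.58,"dz":-0.3,"wz":-0.77},{"dx":0.94,"dy":-0.58,"dz":-0.3,"wz":-0.77}]'

```text
schema error: expected keys wx, wy, wz, dx, dy, dz, jaw
```

```bash
cat >> h.py <<'E'
import json,os
def getc():
    if os.path.exists('cmd.json'): c=json.load(open('cmd.json')); return np.array(c[0]),R.from_quat(c[1])
    th=R.from_rotvec([-3.11164038,-.415942592,0]); return np.array([.151,-.555,.245]),th
def app(dx=0,dy=0,dz=0,wx=0,wy=0,wz=0):
    p,r=getc(); p=p+r.apply(np.array([dx,dy,dz])*.2); r=r*R.from_rotvec(np.array([wx,wy,wz])*np.pi/4)
    json.dump([list(p),list(r.as_quat())],open('cmd.json','w'))
def chk():
    o=readout.get_obs(); p,r=getc(); m=R.from_rotvec(o['orientation'])
    print('t',round(o['time'],2),'cmd',p.round(4),'meas',o['position'].round(4),'roterr deg',np.degrees((r.inv()*m).as_rotvec()).round(2),'F',o['force'].round(1),'gap',round(o['finger_gap'],4),'ff',round(o['finger_force'],1)); return o
def down(yaw): # tool down, tool x heading yaw
    return R.from_matrix(np.array([[np.cos(yaw),np.sin(yaw),0],[np.sin(yaw),-np.cos(yaw),0],[0,0,-1]]).T.T)
def goto(P,rot):
    p,r=getc(); d=r.inv().apply(np.array(P)-p)/.2; w=(r.inv()*rot).as_rotvec()/(np.pi/4); print('d',d.round(4),'w',w.round(4))
E
python3 - <<'E'
from h import *
app(.94,-.58,-.3,0,0,-.77); chk()
print(down(1.48).as_matrix())
goto([.452,-.232,.30],down(1.48))
E
```

```text
t 0.15 cmd [ 0.3019 -0.3938  0.3053] meas [ 0.151  -0.5543  0.2444] roterr deg [-3.000e-02 -1.000e-02  3.465e+01] F [ 0.4 -0.3  0.1] gap 0.0856 ff 0.0
[[ 0.09067162  0.99588084  0.        ]
 [ 0.99588084 -0.09067162  0.        ]
 [ 0.          0.         -1.        ]]
d [1.1022 0.0523 0.0282] w [-0.0015 -0.0025 -0.776 ]
```

>>> move_arm --commands '[{"dx":0.94,"dy":-0.58,"dz":-0.3,"wx":0,"wy":0,"wz":-0.77,"jaw":-1},{"dx":0.94,"dy":-0.58,"dz":-0.3,"wx":0,"wy":0,"wz":-0.77,"jaw":-1},{"dx":0.94,"dy":-0.58,"dz":-0.3,"wx":0,"wy":0,"wz":-0.77,"jaw":-1},{"dx":0.94,"dy":-0.58,"dz":-0.3,"wx":0,"wy":0,"wz":-0.77,"jaw":-1},{"dx":0.94,"dy":-0.58,"dz":-0.3,"wx":0,"wy":0,"wz":-0.77,"jaw":-1},{"dx":0.94,"dy":-0.58,"dz":-0.3,"wx":0,"wy":0,"wz":-0.77,"jaw":-1}]'

```text
time: 0.9
position: [0.3016, -0.3936, 0.3049]
orientation: [-2.848, -1.324, 0.001]
force: [-0.5, -0.3, 0.7]
finger_gap: 0.0853
finger_force: 0.0
```

>>> move_arm --commands '[{"dx":1,"dy":0.05,"dz":0.03,"wx":0,"wy":0,"wz":-0.78,"jaw":-1},{"dx":1,"dy":0.05,"dz":0.03,"wx":0,"wy":0,"wz":-0.78,"jaw":-1},{"dx":1,"dy":0.05,"dz":0.03,"wx":0,"wy":0,"wz":-0.78,"jaw":-1},{"dx":1,"dy":0.05,"dz":0.03,"wx":0,"wy":0,"wz":-0.78,"jaw":-1},{"dx":1,"dy":0.05,"dz":0.03,"wx":0,"wy":0,"wz":-0.78,"jaw":-1},{"dx":1,"dy":0.05,"dz":0.03,"wx":0,"wy":0,"wz":-0.78,"jaw":-1}]'

```text
time: 1.65
position: [0.4374, -0.2486, 0.2989]
orientation: [-2.32, -2.117, 0.001]
force: [0.4, -1.4, 0.2]
finger_gap: 0.086
finger_force: 0.0
```

```bash
python3 - <<'E'
from h import *
app(1,.05,.03,0,0,-.78); o=chk()
np.save('o1.npy',o,allow_pickle=True); im=pic('wrist','w1')
goto([.452,-.232,.30],down(1.48))
E
```

```text
t 1.65 cmd [ 0.4385 -0.2473  0.2996] meas [ 0.4374 -0.2486  0.2989] roterr deg [ 0.03 -0.15  0.21] F [ 0.4 -1.4  0.2] gap 0.086 ff 0.0
d [ 0.0823  0.0606 -0.0018] w [-0.0006 -0.0028  0.004 ]
```

View pics/w1.png

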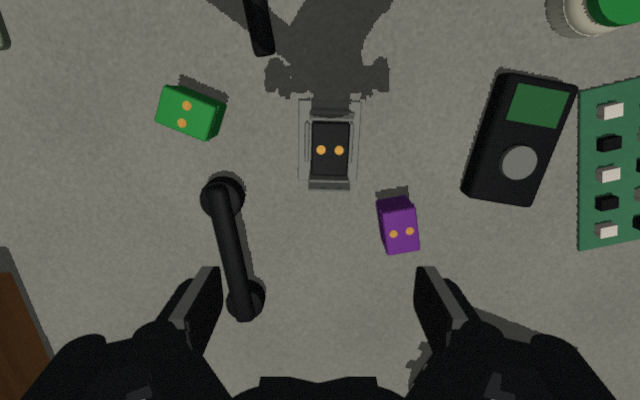

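The wrist view shows the black pack in the cradle at (330,150) with contacts at (321,150) and (339,150). Green is at (190,112) and purple at (400,225). Next I measure the pack centre and yaw.

```bash
python3 - <<'E'
from h import *
im=cv2.imread('pics/w1.png'); o=np.load('o1.npy',allow_pickle=True).item(); K,V=Tview('wrist',o)
hsv=cv2.cvtColor(im,cv2.COLOR_BGR2HSV)
m=((hsv[...,0]>8)&(hsv[...,0]<28)&(hsv[...,1]>130)&(hsv[...,2]>120)).astype(np.uint8)
n,l,s,c=cv2.connectedComponentsWithStats(m)
pts=[]
for i in range(1,n):
    if 300<c[i][0]<360 and s[i][4]>10: P=plane(K,V,*c[i],.058); pts.append(P); print(c[i].round(1),s[i][4],P.round(4))
print('mid',np.mean(pts,0).round(4),'dir',np.degrees(np.arctan2(*(pts[1]-pts[0])[[1,0]])))
# bottom-plate: edges
g=cv2.cvtColor(im,cv2.COLOR_BGR2GRAY)
print(g[150,292:370]); print(g[165,292:370]); print(g[95:200,330])
blk=((g<42)).astype(np.uint8); sub=np.zeros_like(blk); sub[116:183,306:354]=blk[116:183,306:354]
cn=max(cv2.findContours(sub,0,1)[0],key=cv2.contourArea); r=cv2.minAreaRect(cn); print(r)
B=np.array([plane(K,V,*q,.058) for q in cv2.boxPoints(r)]); print(B.round(4),B.mean(0).round(4))
cv2.imwrite('pics/w1c.png',cv2.resize(im[90:200,280:380],None,fx=5,fy=5,interpolation=cv2.INTER_CUBIC))
E
```

```text
[320.6 149.4] 71 [ 0.4414 -0.2344  0.058 ]
[338.7 149.9] 66 [ 0.4613 -0.2368  0.058 ]
mid [ 0.4514 -0.2356  0.058 ] dir -6.8800093761136205
[122 123 122 117 114 117 100 115 120 119 120 119  88  94 118 106  88 110
  98  52  27  38  40  39 101 152 163 164 162 164 161 161 165 106  49  38
  40  37  40  39  38  41 101 150 163 160 160 161 160 161 157 112  53  38
  38  30  35  93 112  99  94 114 118 119 118 109  94 113 120 121 121 118
 117 116 118 117 117 117]
[118 119 118 118 117 118 104 112 120 118 119 120 118 118 119 120 119 120
  71  21  30  42  42  39  39  42  39  39  39  41  39  39  41  37  39  39
  37  37  40  38  38  38  41  39  38  40  38  40  36  39  34  39  36  37
  29  37 103 118 118 118 118 116 117 119 108  92 110 117 117 120 122 121
 117 115 116 115 122 124]
[ 57  55  52  56  54  51  52  49  53  53  55  52  48  45  43  45  49  51
  51  43  40  41  42  81 106  84  42   7  18  31  37  35  38  38  40  38
  38  33  37  39  38  35  38  36  37  39  39  38  37  40  39  41  38  38
  38  40  38  41  40  37  36  37  34  35  39  39  40  37  39  35  40  39
  40  36  36  39  38  39  38  32  28  38  44  46  50  79 106  89  61  63
  63  62  63  63  79  98 109 119 120 116 114 116 113 113 111]
((329.6230773925781, 148.98460388183594), (37.33626174926758, 55.87184524536133), 2.337306022644043)
[[ 0.4266 -0.2637  0.058 ]
 [ 0.4351 -0.2023  0.058 ]
 [ 0.4749 -0.2075  0.058 ]
 [ 0.4686 -0.2693  0.058 ]] [ 0.4513 -0.2357  0.058 ]
```

View pics/w1c.png

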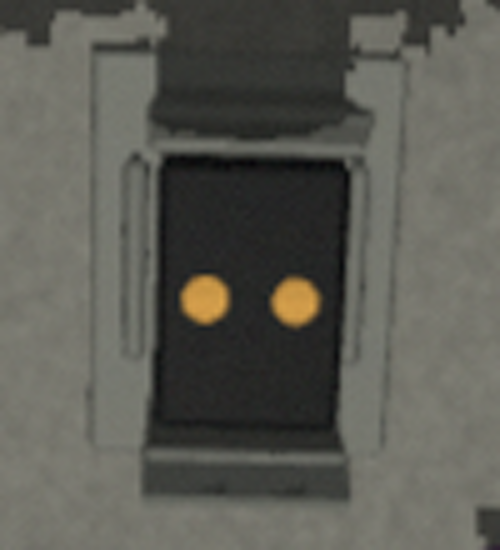

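The close crop confirms the black pack: two contacts 20 mm apart, top about 41 x 61 mm, between flared cheeks, centre (0.4514, -0.2356), yaw about -7.1°.

```bash
python3 - <<'E'
from h import *
goto([.4514,-.2356,.12],down(1.4468))
E
```

```text
d [0.0621 0.0597 0.8981] w [-0.0007 -0.0028  0.0463]
```

>>> move_arm --commands '[{"dx":0.062,"dy":0.06,"dz":0.5,"wx":0,"wy":-0.003,"wz":0.046,"jaw":-1},{"dx":0.062,"dy":0.06,"dz":0.9,"wx":0,"wy":-0.003,"wz":0.046,"jaw":-1},{"dx":0.062,"dy":0.06,"dz":0.9,"wx":0,"wy":-0.003,"wz":0.046,"jaw":-1},{"dx":0.062,"dy":0.06,"dz":0.9,"wx":0,"wy":-0.003,"wz":0.046,"jaw":-1},{"dx":0.062,"dy":0.06,"dz":0.9,"wx":0,"wy":-0.003,"wz":0.046,"jaw":-1}]'

```text
time: 2.33
position: [0.4524, -0.2376, 0.1214]
orientation: [2.353, 2.075, -0.002]
force: [0.0, -0.6, 0.0]
finger_gap: 0.0855
finger_force: 0.0
```

>>> move_arm --commands '[{"dx":0,"dy":0,"dz":0.2,"wx":0,"wy":0,"wz":0,"jaw":-1},{"dx":0,"dy":0,"dz":0.41,"wx":0,"wy":0,"wz":0,"jaw":-1},{"dx":0,"dy":0,"dz":0.41,"wx":0,"wy":0,"wz":0,"jaw":-1},{"dx":0,"dy":0,"dz":0.41,"wx":0,"wy":0,"wz":0,"jaw":1},{"dx":0,"dy":0,"dz":0.41,"wx":0,"wy":0,"wz":0,"jaw":1},{"dx":0,"dy":0,"dz":0.41,"wx":0,"wy":0,"wz":0,"jaw":1},{"dx":0,"dy":0,"dz":0.41,"wx":0,"wy":0,"wz":0,"jaw":1},{"dx":0,"dy":0,"dz":0.41,"wx":0,"wy":0,"wz":0,"jaw":1},{"dx":0,"dy":0,"dz":0.41,"wx":0,"wy":0,"wz":0,"jaw":1}]'

```text
time: 3.45
position: [0.453, -0.2373, 0.0399]
orientation: [2.35, 2.076, -0.002]
force: [-1.0, -0.5, 7.5]
finger_gap: 0.0411
finger_force: 62.3
```

```bash
python3 - <<'E'
from h import *
app(.062,.06,.9,0,-.003,.046);app(dz=.41); o=chk()
E
```

```text
t 3.45 cmd [ 0.4514 -0.2356  0.0376] meas [ 0.453  -0.2373  0.0399] roterr deg [-0.23 -0.27 -0.02] F [-1.  -0.5  7.5] gap 0.0411 ff 62.3
```

>>> move_arm --commands '[{"dx":0,"dy":0,"dz":-0.1,"wx":0,"wy":0,"wz":0,"jaw":1},{"dx":0,"dy":0,"dz":-0.3,"wx":0,"wy":0,"wz":0,"jaw":1},{"dx":0,"dy":0,"dz":-0.55,"wx":0,"wy":0,"wz":0,"jaw":1},{"dx":0,"dy":0,"dz":-0.8,"wx":0,"wy":0,"wz":0,"jaw":1},{"dx":0.2,"dy":0.02,"dz":-0.8,"wx":0,"wy":0,"wz":-0.05,"jaw":1},{"dx":0.42,"dy":0.04,"dz":-0.8,"wx":0,"wy":0,"wz":-0.1,"jaw":1},{"dx":0.64,"dy":0.07,"dz":-0.8,"wx":0,"wy":0,"wz":-0.158,"jaw":1},{"dx":0.845,"dy":0.09,"dz":-0.8,"wx":0,"wy":0,"wz":-0.158,"jaw":1},{"dx":0.845,"dy":0.09,"dz":-0.8,"wx":0,"wy":0,"wz":-0.158,"jaw":1},{"dx":0.845,"dy":0.09,"dz":-0.8,"wx":0,"wy":0,"wz":-0.158,"jaw":1}]'

```text
time: 4.7
position: [0.4901, -0.0702, 0.1972]
orientation: [2.219, 2.221, -0.003]
force: [0.1, -0.5, -2.5]
finger_gap: 0.0412
finger_force: 62.3
```

```bash
python3 - <<'E'
from h import *
app(.845,.09,-.8,0,0,-.158); o=chk()
goto([.49,-.07,.0306],down(np.pi/2))
w=pic('wrist','w2'); t=pic('top','t2'); 
cv2.imwrite('pics/c2.png',np.vstack([w[250:400,:,::-1],t[120:290,:,::-1]])) 
E
```

```text
t 4.7 cmd [ 0.4902 -0.0701  0.1976] meas [ 0.4901 -0.0702  0.1972] roterr deg [-0.03 -0.17 -0.04] F [ 0.1 -0.5 -2.5] gap 0.0412 ff 62.3
d [ 7.00e-04 -7.00e-04  8.35e-01] w [-0.0007  0.0001  0.0004]
```

View pics/c2.png

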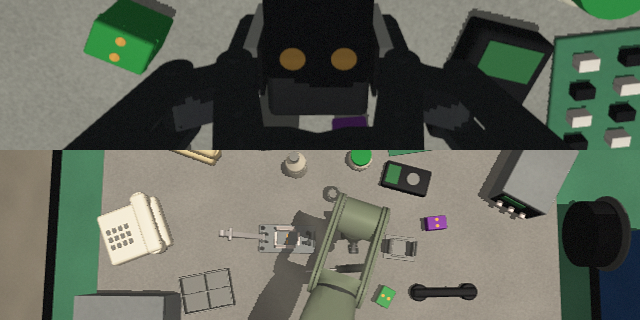

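The pack is held upright, with both contacts visible at (292,58) and (344,58), and the cradle is empty. Lower it onto the free bench.

>>> move_arm --commands '[{"dx":0,"dy":0,"dz":0.2,"wx":0,"wy":0,"wz":0,"jaw":1},{"dx":0,"dy":0,"dz":0.45,"wx":0,"wy":0,"wz":0,"jaw":1},{"dx":0,"dy":0,"dz":0.7,"wx":0,"wy":0,"wz":0,"jaw":1},{"dx":0,"dy":0,"dz":0.78,"wx":0,"wy":0,"wz":0,"jaw":1},{"dx":0,"dy":0,"dz":0.81,"wx":0,"wy":0,"wz":0,"jaw":1},{"dx":0,"dy":0,"dz":0.825,"wx":0,"wy":0,"wz":0,"jaw":1},{"dx":0,"dy":0,"dz":0.83,"wx":0,"wy":0,"wz":0,"jaw":1},{"dx":0,"dy":0,"dz":0.83,"wx":0,"wy":0,"wz":0,"jaw":1}]'

```text
time: 5.8
position: [0.4912, -0.0707, 0.032]
orientation: [2.218, 2.219, -0.001]
force: [-0.5, 0.2, -2.7]
finger_gap: 0.0412
finger_force: 62.0
```

>>> move_arm --commands '[{"dx":0,"dy":0,"dz":0.005,"wx":0,"wy":0,"wz":0,"jaw":1},{"dx":0,"dy":0,"dz":0.01,"wx":0,"wy":0,"wz":0,"jaw":1},{"dx":0,"dy":0,"dz":0.01,"wx":0,"wy":0,"wz":0,"jaw":1}]'

```text
time: 6.18
position: [0.4912, -0.0706, 0.0318]
orientation: [2.219, 2.22, -0.002]
force: [-7.0, 1.6, 16.6]
finger_gap: 0.0411
finger_force: 64.8
```

>>> move_arm --commands '[{"dx":0,"dy":0,"dz":-0.007,"wx":0,"wy":0,"wz":0,"jaw":1},{"dx":0,"dy":0,"dz":-0.007,"wx":0,"wy":0,"wz":0,"jaw":-1},{"dx":0,"dy":0,"dz":-0.007,"wx":0,"wy":0,"wz":0,"jaw":-1},{"dx":0,"dy":0,"dz":-0.007,"wx":0,"wy":0,"wz":0,"jaw":-1},{"dx":0,"dy":0,"dz":-0.007,"wx":0,"wy":0,"wz":0,"jaw":-1},{"dx":0,"dy":0,"dz":-0.2,"wx":0,"wy":0,"wz":0,"jaw":-1},{"dx":0,"dy":0,"dz":-0.5,"wx":0,"wy":0,"wz":0,"jaw":-1},{"dx":0,"dy":0,"dz":-0.8,"wx":0,"wy":0,"wz":0,"jaw":-1},{"dx":0,"dy":0,"dz":-1,"wx":0,"wy":0,"wz":0,"jaw":-1},{"dx":0,"dy":0,"dz":-1,"wx":0,"wy":0,"wz":0,"jaw":-1}]'

```text
time: 7.42
position: [0.493, -0.0708, 0.2334]
orientation: [2.214, 2.215, 0.004]
force: [0.6, 0.3, 0.0]
finger_gap: 0.0853
finger_force: 0.0
```

```bash
python3 - <<'E'
from h import *
app(dz=.83);app(dz=.01);app(dz=-1); o=chk()
np.save('o3.npy',o,allow_pickle=True); im=pic('wrist','w3')
K,V=Tview('wrist',o); print('pack pred px',proj(K,V,[.4912,-.0706,.05]),'bay',proj(K,V,[.478,.122,.03]))
E
```

```text
t 7.42 cmd [ 0.4903 -0.0701  0.2296] meas [ 0.493  -0.0708  0.2334] roterr deg [-0.54 -0.3  -0.01] F [0.6 0.3 0. ] gap 0.0853 ff 0.0
pack pred px [314.22608267 174.71834099] bay [297.66986589 -58.79051328]
```

View pics/w3.png

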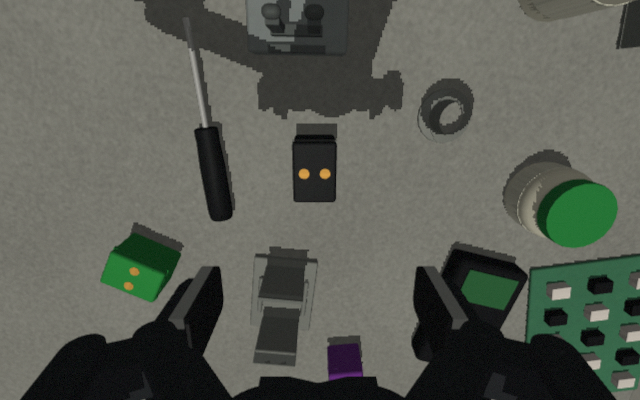

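The pack stands upright on the bench at (314,174), exactly where predicted, and everything else is untouched. Next I look at the bay with the hand turned 90°.

>>> move_arm --commands '[{"dx":0.2,"dy":-0.1,"dz":-0.2,"wx":0,"wy":0,"wz":-0.24,"jaw":-1},{"dx":0.4,"dy":-0.2,"dz":-0.4,"wx":0,"wy":0,"wz":-0.48,"jaw":-1},{"dx":0.6,"dy":-0.25,"dz":-0.5,"wx":0,"wy":0,"wz":-0.72,"jaw":-1},{"dx":0.8,"dy":-0.25,"dz":-0.5,"wx":0,"wy":0,"wz":-0.96,"jaw":-1},{"dx":0.8,"dy":-0.25,"dz":-0.5,"wx":0,"wy":0,"wz":-1,"jaw":-1}]'

```text
time: 8.1
position: [0.439, 0.0922, 0.3265]
orientation: [-1.193, -2.903, 0.005]
force: [0.5, -1.4, -0.8]
finger_gap: 0.085
finger_force: 0.0
```

>>> move_arm --commands '[{"dx":0,"dy":0,"dz":0,"wx":0,"wy":0,"wz":-0.24,"jaw":-1},{"dx":0,"dy":0,"dz":0,"wx":0,"wy":0,"wz":-0.48,"jaw":-1},{"dx":0,"dy":0,"dz":0,"wx":0,"wy":0,"wz":-0.72,"jaw":-1},{"dx":0,"dy":0,"dz":0,"wx":0,"wy":0,"wz":-1,"jaw":-1},{"dx":0,"dy":0,"dz":0,"wx":0,"wy":0,"wz":-1,"jaw":-1},{"dx":0,"dy":0,"dz":0,"wx":0,"wy":0,"wz":-1,"jaw":-1},{"dx":0,"dy":0,"dz":0,"wx":0,"wy":0,"wz":-1,"jaw":-1}]'

```text
time: 8.98
position: [0.4401, 0.09, 0.3281]
orientation: [-0.003, -3.141, 0.004]
force: [0.4, 0.3, -0.8]
finger_gap: 0.0855
finger_force: 0.0
```

```bash
python3 - <<'E'
from h import *
app(.8,-.25,-.5,0,0,-1);app(wz=-1); o=chk()
np.save('o4.npy',o,allow_pickle=True); im=pic('wrist','w4')
K,V=Tview('wrist',o); print('bay',proj(K,V,[.478,.122,.03]))
E
```

```text
t 8.97 cmd [0.4403 0.0899 0.3296] meas [0.4401 0.09   0.3281] roterr deg [0.14 0.03 0.11] F [ 0.4  0.3 -0.8] gap 0.0855 ff 0.0
bay [342.45837576 181.06004679]
```

View pics/w4.png

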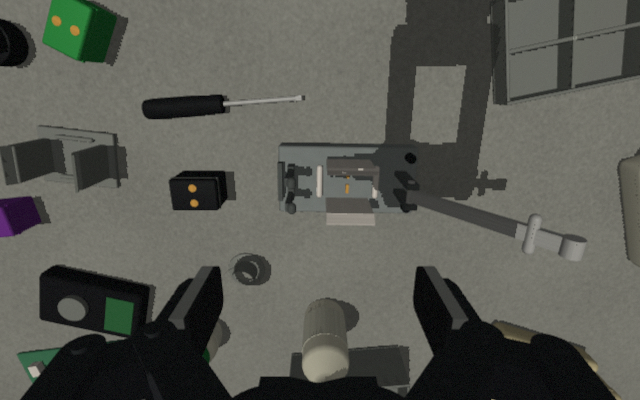

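The bay is at (347,180), with orange floor marks near (348,185), bars at (320,181) and (376,180), the catch at (298,185), and the latch running to its barrel at (572,247). The pack stands at (198,190). Next I measure the bay.

```bash
python3 - <<'E'
from h import *
o=np.load('o4.npy',allow_pickle=True).item(); K,V=Tview('wrist',o)
im=cv2.imread('pics/w4.png'); hsv=cv2.cvtColor(im,cv2.COLOR_BGR2HSV); f=im.astype(int)
m=((hsv[...,0]>8)&(hsv[...,0]<28)&(hsv[...,1]>110)&(hsv[...,2]>60)).astype(np.uint8)
n,l,s,c=cv2.connectedComponentsWithStats(m)
for i in range(1,n):
    if s[i][4]>4 and c[i][1]<260: print('or',c[i].round(1),s[i],plane(K,V,*c[i],.05 if c[i][0]<250 else .03).round(4))
# bluish mask for bay base
b=((f[...,0]-f[...,2])>2).astype(np.uint8); b[:, :260]=0; b[:,430:]=0; b[:135]=0; b[225:]=0
b=cv2.morphologyEx(b,cv2.MORPH_OPEN,np.ones((3,3)))
print('bench px',im[150,250],'base px',im[150,290],im[150,350],im[205,300],im[207,400],im[165,310])
n,l,s,c=cv2.connectedComponentsWithStats(b); i=1+np.argmax(s[1:,4]); print(s[i])
cn=max(cv2.findContours((l==i).astype(np.uint8),0,1)[0],key=cv2.contourArea); print(cv2.minAreaRect(cn))
for y in range(150,212,6):
    xs=np.where(l[y]==i)[0]; print(y,xs.min(),xs.max(),end=' | ')
print()
for x in range(284,415,10):
    ys=np.where(l[:,x]==i)[0]; print(x,ys.min(),ys.max(),end=' | ')
print()
# white parts
w=((hsv[...,2]>135)&(hsv[...,1]<45)).astype(np.uint8); w[:,:270]=0;w[:130]=0;w[270:]=0;w[:,600:]=0
n,l,s,c=cv2.connectedComponentsWithStats(w)
for i in range(1,n):
    if s[i][4]>15: print('wh',c[i].round(1),s[i], cv2.minAreaRect(np.argwhere(l==i)[:,::-1].astype(np.float32)))
E
```

```text
or [55.9 20.3] [52 16  9 10 71] [ 0.292  -0.1929  0.05  ]
or [74.2 29.9] [70 25  9 10 68] [ 0.3013 -0.1754  0.05  ]
or [347.1 176.7] [346 176   3   3   7] [0.4721 0.128  0.03  ]
or [191.9 187.9] [188 184   9   9  64] [ 0.4812 -0.0692  0.05  ]
or [346.6 188.1] [345 184   4   9  25] [0.4877 0.1276 0.03  ]
or [193.8 202.7] [190 199   9   9  60] [ 0.5011 -0.0691  0.05  ]
bench px [108 117 116] base px [110 113 109] [110 114 108] [109 114 110] [52 53 50] [107 113 108]Traceback (most recent call last):
  File "<stdin>", line 12, in <module>
    return _wrapfunc(a, 'argmax', axis=axis, out=out, **kwds)
    return bound(*args, **kwds)
ValueError: attempt to get argmax of an empty sequence
```

```bash
cat > bay.py <<'E'
from h import *
o=np.load('o4.npy',allow_pickle=True).item(); K,V=Tview('wrist',o)
im=cv2.imread('pics/w4.png'); hsv=cv2.cvtColor(im,cv2.COLOR_BGR2HSV)
f=cv2.GaussianBlur(im,(3,3),0).astype(int)
b=((f[...,1]-f[...,2])>=3).astype(np.uint8); b[:, :260]=0; b[:,430:]=0; b[:135]=0; b[225:]=0
b=cv2.morphologyEx(b,cv2.MORPH_OPEN,np.ones((3,3)))
n,l,s,c=cv2.connectedComponentsWithStats(b); i=1+np.argmax(s[1:,4]); print(s[i])
for y in range(148,214,5):
    xs=np.where(l[y]==i)[0]; print(y,xs.min(),xs.max(),end=' | ')
print()
for x in range(282,415,8):
    ys=np.where(l[:,x]==i)[0]; print(x,ys.min(),ys.max(),end=' | ')
print()
w=((hsv[...,2]>135)&(hsv[...,1]<45)).astype(np.uint8); w[:,:270]=0;w[:130]=0;w[270:]=0;w[:,600:]=0
n,l,s,c=cv2.connectedComponentsWithStats(w)
for i in range(1,n):
    if s[i][4]>15: print('wh',c[i].round(1),s[i], cv2.minAreaRect(np.argwhere(l==i)[:,::-1].astype(np.float32)))
cv2.imwrite('pics/w4c.png',cv2.resize(im[130:270,260:460],None,fx=4,fy=4,interpolation=cv2.INTER_CUBIC))
E
python3 bay.py
```

```text
[ 278  144  107   68 3262]
148 279 380 | 153 279 383 | 158 279 383 | 163 285 325 | 168 279 315 | 173 278 326 | 178 278 344 | 183 279 344 | 188 284 343 | 193 284 343 | 198 283 324 | 203 280 324 | 208 280 324 | Traceback (most recent call last):
  File "bay.py", line 9, in <module>
    xs=np.where(l[y]==i)[0]; print(y,xs.min(),xs.max(),end=' | ')
                                     ~~~~~~^^
    return umr_minimum(a, axis, None, out, keepdims, initial, where)
ValueError: zero-size array to reduction operation minimum which has no identity
```

```bash
sed -i 's/range(148,214,5)/range(148,210,5)/; s/range(282,415,8)/range(284,380,8)/' bay.py; python3 bay.py
```

```text
[ 278  144  107   68 3262]
148 279 380 | 153 279 383 | 158 279 383 | 163 285 325 | 168 279 315 | 173 278 326 | 178 278 344 | 183 279 344 | 188 284 343 | 193 284 343 | 198 283 324 | 203 280 324 | 208 280 324 | 
284 146 210 | 292 145 209 | 300 146 210 | 308 146 210 | 316 145 210 | 324 146 210 | 332 146 196 | 340 145 196 | 348 147 157 | 356 146 156 | 364 146 153 | 372 146 159 | 
wh [318.8 181.4] [316 166   6  31 158] ((318.5, 181.0), (30.0, 5.0), 90.0)
wh [373.9 192.7] [372 187   5  11  45] ((374.0, 192.0), (10.0, 4.0), 90.0)
wh [350.1 219. ] [326 213  49  13 554] ((350.1632080078125, 218.9407501220703), (48.03952407836914, 11.606863975524902), 1.847610354423523)
wh [533.  234.6] [527 218  14  35 194] ((533.2647094726562, 234.94119262695312), (6.790997505187988, 35.65273666381836), 14.03624439239502)
wh [576.1 251.1] [569 242  16  19 209] ((575.8499755859375, 250.95001220703125), (12.332881927490234, 18.973663330078125), 18.434947967529297)
```

View pics/w4c.png

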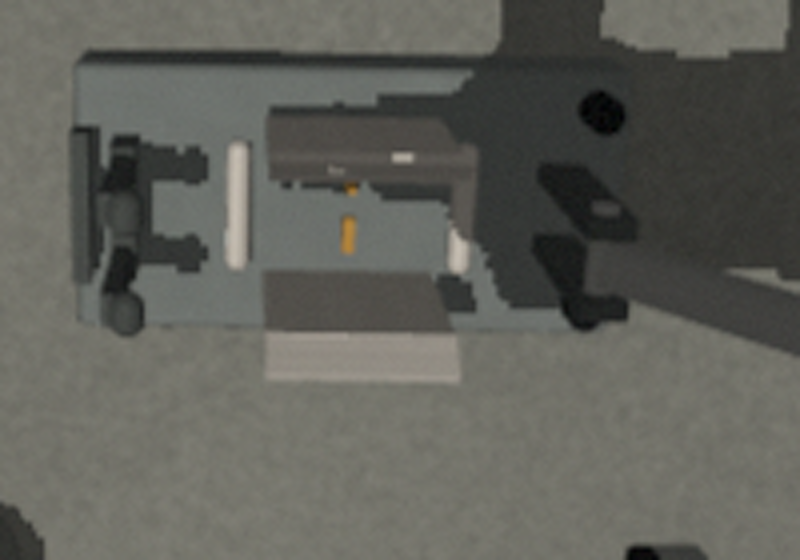

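The crop shows the base's left edge at x≈279.5, top edge at row ≈146 and bottom edge at row ≈212. The round bars are at x≈319.4 and 374.3 and the floor mark at x≈347.3. Now I fit these.

```bash
cat > bay2.py <<'E'
from h import *
o=np.load('o4.npy',allow_pickle=True).item(); K,V=Tview('wrist',o)
im=cv2.imread('pics/w4.png'); f=cv2.GaussianBlur(im,(3,3),0).astype(float); d=f[...,1]-f[...,2]; g=f.mean(2)
def fit(p): 
    p=np.array(p); a=np.polyfit(p[:,0],p[:,1],1); r=p[:,1]-np.polyval(a,p[:,0]); k=abs(r)<1.0; return np.polyfit(p[k,0],p[k,1],1)
# top edge: strongest rise of brightness rows 140..152
gy=np.gradient(g,axis=0); gx=np.gradient(g,axis=1)
def sub(a,lo): 
    i=int(np.argmax(a)); i=min(max(i,1),len(a)-2); q=a[i-1]-2*a[i]+a[i+1]; return lo+i+(0.5*(a[i-1]-a[i+1])/q if q else 0)
top=fit([(x,sub(gy[142:151,x],142)) for x in range(284,375)])
dk=np.array([(x,sub(-g[205:218,x],205)) for x in range(284,324)]); bot=fit(dk)
print('top',top,'bot',bot)
ys=list(range(148,160))+list(range(201,210))
lef=fit([(y,sub(abs(gx[y,274:284]),274)) for y in ys]); print('left',lef)
for nm,L,xs in [('top',top,(284,370)),('bot',bot,(284,322))]:
    P=[plane(K,V,x,np.polyval(L,x),.03) for x in xs]; D=P[1]-P[0]; print(nm,P[0].round(4),P[1].round(4),'yaw',np.degrees(np.arctan2(-D[0],D[1])).round(2))
P=[plane(K,V,np.polyval(lef,y),y,.03) for y in (148,210)]; D=P[1]-P[0]; print('left',P[0].round(4),P[1].round(4),'yaw',np.degrees(np.arctan2(D[1],D[0])).round(2))
for nm,u,v,z in [('barL',319.3,181.5,.036),('barR',374.3,192,.036),('mark',347.2,182,.03),('noseA',261+29.5,130+52.5,.0955),('noseB',290.7,130+78,.0955),('rightedge',417.6,195,.03),('wallT1',260+67,213,.088),('wallT2',374,213,.088)]: print(nm,plane(K,V,u,v,z).round(4))
# latch: pin and barrel tops with both cams
Kt,Vt=Tview('top'); t=cv2.imread('pics/top0.png')
for th in (2.2,2.3,2.4,2.5):
    hy=.127+.068; s=-np.cos(th); z=.0865+.16*np.sin(th); print(th,proj(K,V,[.479,hy+.16*s,z]).round(1),proj(Kt,Vt,[.479,hy+.16*s,z]).round(1),proj(K,V,[.479,hy+.13*s,.0865+.13*np.sin(th)]).round(1))
E
python3 bay2.py
```

```text
Traceback (most recent call last):
  File "bay2.py", line 11, in <module>
    dk=np.array([(x,sub(-g[205:218,x],205)) for x in range(284,324)]); bot=fit(dk)
                                                                           ~~~^^^^
  File "bay2.py", line 5, in fit
    p=np.array(p); a=np.polyfit(p[:,0],p[:,1],1); r=p[:,1]-np.polyval(a,p[:,0]); k=abs(r)<1.0; return np.polyfit(p[k,0],p[k,1],1)
                                                                                                      ~~~~~~~~~~^^^^^^^^^^^^^^^^^
TypeError: expected non-empty vector for x
```

```bash
sed -i 's/    p=np.array(p); a=np.polyfit.*/    vx,vy,x0,y0=cv2.fitLine(np.array(p,np.float32),cv2.DIST_WELSCH,0,.01,.01).ravel(); return np.array([vy\/vx,y0-vy\/vx*x0])/; s/-g\[205:218,x\],205)) for x in range(284,324)/-g[207:217,x],207)) for x in range(298,324)/; s/(284,322)/(298,323)/' bay2.py; python3 bay2.py
```

```text
top [1.7165426e-02 1.4073627e+02] bot [1.5104688e-02 2.0628163e+02]
left [8.4693901e-02 2.6446414e+02]
top [0.4313 0.0468 0.03  ] [0.4332 0.1559 0.03  ] yaw -1.0
bot [0.5198 0.0628 0.03  ] [0.5203 0.0966 0.03  ] yaw -0.92
left [0.4343 0.0378 0.03  ] [0.5187 0.0415 0.03  ] yaw 2.53
barL [0.4769 0.0916 0.036 ]
barR [0.4912 0.1636 0.036 ]
mark [0.4793 0.1283 0.03  ]
noseA [0.4609 0.0594 0.0955]
noseB [0.4912 0.0588 0.0955]
rightedge [0.4973 0.2224 0.03  ]
wallT1 [0.5003 0.1005 0.088 ]
wallT2 [0.5003 0.1556 0.088 ]
2.2 [569.2 246.9] [223.  203.2] [528.8 233.9]
2.3 [575.8 241.3] [219.4 203.5] [534.9 230. ]
2.4 [579.7 235.4] [216.4 203.7] [539.  225.9]
2.5 [581.1 229.5] [213.9 204. ] [541.2 221.6]
```

```bash
python3 - <<'E'
from h import *
goto([.4912,-.0692,.14],down(np.pi))
E
```

```text
d [-0.255  -0.7953  0.948 ] w [-0.0001 -0.0007  0.0004]
```

>>> move_arm --commands '[{"dx":-0.09,"dy":-0.27,"dz":0.2,"wx":0,"wy":0,"wz":0,"jaw":-1},{"dx":-0.17,"dy":-0.53,"dz":0.45,"wx":0,"wy":0,"wz":0,"jaw":-1},{"dx":-0.255,"dy":-0.795,"dz":0.7,"wx":0,"wy":0,"wz":0,"jaw":-1},{"dx":-0.255,"dy":-0.795,"dz":0.948,"wx":0,"wy":0,"wz":0,"jaw":-1},{"dx":-0.255,"dy":-0.795,"dz":0.948,"wx":0,"wy":0,"wz":0,"jaw":-1},{"dx":-0.255,"dy":-0.795,"dz":0.948,"wx":0,"wy":0,"wz":0,"jaw":-1}]'

```text
time: 9.78
position: [0.4912, -0.0688, 0.1394]
orientation: [-0.0, -3.14, 0.003]
force: [0.3, -0.5, 0.1]
finger_gap: 0.0855
finger_force: 0.0
```

>>> move_arm --commands '[{"dx":0,"dy":0,"dz":0.2,"wx":0,"wy":0,"wz":0,"jaw":-1},{"dx":0,"dy":0,"dz":0.4,"wx":0,"wy":0,"wz":0,"jaw":-1},{"dx":0,"dy":0,"dz":0.56,"wx":0,"wy":0,"wz":0,"jaw":-1},{"dx":0,"dy":0,"dz":0.56,"wx":0,"wy":0,"wz":0,"jaw":-1},{"dx":0,"dy":0,"dz":0.56,"wx":0,"wy":0,"wz":0,"jaw":1},{"dx":0,"dy":0,"dz":0.56,"wx":0,"wy":0,"wz":0,"jaw":1},{"dx":0,"dy":0,"dz":0.56,"wx":0,"wy":0,"wz":0,"jaw":1},{"dx":0,"dy":0,"dz":0.56,"wx":0,"wy":0,"wz":0,"jaw":1},{"dx":0,"dy":0,"dz":0.56,"wx":0,"wy":0,"wz":0,"jaw":1},{"dx":0,"dy":0,"dz":0.56,"wx":0,"wy":0,"wz":0,"jaw":1}]'

```text
time: 11.02
position: [0.4942, -0.0698, 0.0304]
orientation: [-0.001, 3.136, -0.006]
force: [0.2, 2.9, 7.9]
finger_gap: 0.0591
finger_force: 66.4
```

```bash
python3 - <<'E'
from h import *
app(-.255,-.795,.948);app(dz=.56); o=chk()
E
```

```text
t 11.03 cmd [ 0.4911 -0.0691  0.028 ] meas [ 0.4942 -0.0698  0.0304] roterr deg [ 0.2  -0.37 -0.01] F [0.2 2.9 7.9] gap 0.0591 ff 66.4
```

>>> move_arm --commands '[{"dx":0,"dy":0,"dz":-0.1,"wx":0,"wy":0,"wz":0,"jaw":1},{"dx":0,"dy":0,"dz":-0.35,"wx":0,"wy":0,"wz":0,"jaw":1},{"dx":0,"dy":0,"dz":-0.6,"wx":0,"wy":0,"wz":0,"jaw":1},{"dx":0.02,"dy":0.2,"dz":-0.85,"wx":0,"wy":0,"wz":0.01,"jaw":1},{"dx":0.04,"dy":0.45,"dz":-0.85,"wx":0,"wy":0,"wz":0.022,"jaw":1},{"dx":0.07,"dy":0.7,"dz":-0.85,"wx":0,"wy":0,"wz":0.022,"jaw":1},{"dx":0.07,"dy":0.9,"dz":-0.85,"wx":0,"wy":0,"wz":0.022,"jaw":1},{"dx":0.07,"dy":0.985,"dz":-0.85,"wx":0,"wy":0,"wz":0.022,"jaw":1},{"dx":0.07,"dy":0.985,"dz":-0.85,"wx":0,"wy":0,"wz":0.022,"jaw":1},{"dx":0.07,"dy":0.985,"dz":-0.85,"wx":0,"wy":0,"wz":0.022,"jaw":1}]'

```text
time: 12.28
position: [0.4773, 0.1269, 0.197]
orientation: [-0.028, -3.141, 0.005]
force: [0.2, 0.2, -2.4]
finger_gap: 0.0592
finger_force: 65.9
```

```bash
python3 - <<'E'
from h import *
app(.07,.985,-.85,0,0,.022); o=chk(); np.save('o5.npy',o,allow_pickle=True)
im=pic('wrist','w5')[:,:,::-1].copy(); K,V=Tview('wrist',o)
hsv=cv2.cvtColor(im,cv2.COLOR_BGR2HSV)
m=((hsv[...,0]>8)&(hsv[...,0]<28)&(hsv[...,1]>110)&(hsv[...,2]>60)).astype(np.uint8)
n,l,s,c=cv2.connectedComponentsWithStats(m)
z=o['position'][2]-.0304+.05
for i in range(1,n):
    if s[i][4]>60: print(c[i].round(1),s[i],plane(K,V,*c[i],z).round(4))
print(proj(K,V,o['position']+[-.003,0,-.0304+.05]))
E
```

```text
t 12.28 cmd [0.4772 0.1279 0.198 ] meas [0.4773 0.1269 0.197 ] roterr deg [ 0.17 -0.03  0.05] F [ 0.2  0.2 -2.4] gap 0.0592 ff 65.9
[317.7 285.3] [305 274  27  24 507] [0.4648 0.1275 0.2166]
[317.7 329. ] [305 319  26  21 442] [0.4848 0.1272 0.2166]
[316.59761261 306.6338589 ]
```

>>> move_arm --commands '[{"dx":-0.011,"dy":0.003,"dz":0.1,"wx":0,"wy":0,"wz":0,"jaw":1},{"dx":-0.011,"dy":0.003,"dz":0.25,"wx":0,"wy":0,"wz":0,"jaw":1},{"dx":-0.011,"dy":0.003,"dz":0.36,"wx":0,"wy":0,"wz":0,"jaw":1},{"dx":-0.011,"dy":0.003,"dz":0.42,"wx":0,"wy":0,"wz":0,"jaw":1},{"dx":-0.011,"dy":0.003,"dz":0.48,"wx":0,"wy":0,"wz":0,"jaw":1},{"dx":-0.011,"dy":0.003,"dz":0.48,"wx":0,"wy":0,"wz":0,"jaw":1}]'

```text
time: 13.08
position: [0.4789, 0.1279, 0.1]
orientation: [-0.027, -3.14, 0.004]
force: [-0.7, 0.6, -1.7]
finger_gap: 0.059
finger_force: 67.5
```

>>> move_arm --commands '[{"dx":0,"dy":0,"dz":0.05,"wx":0,"wy":0,"wz":0,"jaw":1},{"dx":0,"dy":0,"dz":0.1,"wx":0,"wy":0,"wz":0,"jaw":1},{"dx":0,"dy":0,"dz":0.14,"wx":0,"wy":0,"wz":0,"jaw":1},{"dx":0,"dy":0,"dz":0.17,"wx":0,"wy":0,"wz":0,"jaw":1},{"dx":0,"dy":0,"dz":0.19,"wx":0,"wy":0,"wz":0,"jaw":1},{"dx":0,"dy":0,"dz":0.2,"wx":0,"wy":0,"wz":0,"jaw":1},{"dx":0,"dy":0,"dz":0.2,"wx":0,"wy":0,"wz":0,"jaw":1}]'

```text
time: 13.95
position: [0.4796, 0.1282, 0.0609]
orientation: [0.027, 3.141, -0.004]
force: [-0.7, 0.3, -2.1]
finger_gap: 0.0591
finger_force: 67.7
```

Nearly at the floor with no side forces. Two 1 mm nudges to seat it.

>>> move_arm --commands '[{"dx":0,"dy":0,"dz":0.005,"wx":0,"wy":0,"wz":0,"jaw":1},{"dx":0,"dy":0,"dz":0.01,"wx":0,"wy":0,"wz":0,"jaw":1},{"dx":0,"dy":0,"dz":0.01,"wx":0,"wy":0,"wz":0,"jaw":1}]'

```text
time: 14.32
position: [0.4798, 0.1283, 0.0605]
orientation: [0.026, 3.141, -0.004]
force: [-4.2, -0.8, 8.2]
finger_gap: 0.0588
finger_force: 69.0
```

Seated: the TCP height matches the expected 0.0604 and it is now carrying load. I'll back off, open part way (the room beside the pack is tight) and rise.

>>> move_arm --commands '[{"dx":0,"dy":0,"dz":-0.006,"wx":0,"wy":0,"wz":0,"jaw":1},{"dx":0,"dy":0,"dz":-0.006,"wx":0,"wy":0,"wz":0,"jaw":-0.72},{"dx":0,"dy":0,"dz":-0.006,"wx":0,"wy":0,"wz":0,"jaw":-0.72},{"dx":0,"dy":0,"dz":-0.006,"wx":0,"wy":0,"wz":0,"jaw":-0.72},{"dx":0,"dy":0,"dz":-0.006,"wx":0,"wy":0,"wz":0,"jaw":-0.72},{"dx":0,"dy":0,"dz":-0.15,"wx":0,"wy":0,"wz":0,"jaw":-0.72},{"dx":0,"dy":0,"dz":-0.35,"wx":0,"wy":0,"wz":0,"jaw":-0.72},{"dx":0,"dy":0,"dz":-0.6,"wx":0,"wy":0,"wz":0,"jaw":-0.72},{"dx":0,"dy":0.1,"dz":-0.85,"wx":0,"wy":0,"wz":0,"jaw":-0.72},{"dx":0,"dy":0.15,"dz":-1,"wx":0,"wy":0,"wz":0,"jaw":-0.72},{"dx":0,"dy":0.15,"dz":-1,"wx":0,"wy":0,"wz":0,"jaw":-0.72},{"dx":0,"dy":0.15,"dz":-1,"wx":0,"wy":0,"wz":0,"jaw":-0.72}]'

```text
time: 15.82
position: [0.4792, 0.1584, 0.2575]
orientation: [-0.027, -3.139, 0.005]
force: [0.2, 1.4, -0.2]
finger_gap: 0.0735
finger_force: 0.0
```

```bash
python3 - <<'E'
from h import *
app(-.011,.003,.48);app(dz=.2);app(dz=.01);app(0,.15,-1); o=chk(); np.save('o6.npy',o,allow_pickle=True)
im=pic('wrist','w6')[:,:,::-1].copy(); K,V=Tview('wrist',o)
hsv=cv2.cvtColor(im,cv2.COLOR_BGR2HSV)
m=((hsv[...,0]>8)&(hsv[...,0]<28)&(hsv[...,1]>110)&(hsv[...,2]>60)).astype(np.uint8)
n,l,s,c=cv2.connectedComponentsWithStats(m)
for i in range(1,n):
    if s[i][4]>40 and 150<c[i][0]<400: print(c[i].round(1),s[i],plane(K,V,*c[i],.08).round(4))
w=((hsv[...,2]>130)&(hsv[...,1]<45)).astype(np.uint8)
n,l,s,c=cv2.connectedComponentsWithStats(w)
for i in range(1,n):
    if s[i][4]>60 : print('wh',c[i].round(1),s[i])
E
```

```text
t 15.82 cmd [0.4799 0.1584 0.26  ] meas [0.4792 0.1584 0.2575] roterr deg [ 0.16  0.1  -0.  ] F [ 0.2  1.4 -0.2] gap 0.0735 ff 0.0
[285.9 165.6] [281 160  11  12 110] [0.4669 0.1288 0.08  ]
[286.5 186.2] [281 181  12  12 107] [0.4869 0.1285 0.08  ]
wh [183.6  66.5] [134  60  96  13 357]
wh [282.3 145.9] [250 144  65   5 303]
wh [266.6 161. ] [251 151  64  34 160]
wh [283.8 210.2] [254 203  62  15 878]
wh [254.2 378.2] [239 369  43  22 398]
wh [ 47.5 378.5] [ 42 374  12  12  83]
```

View pics/w6.png

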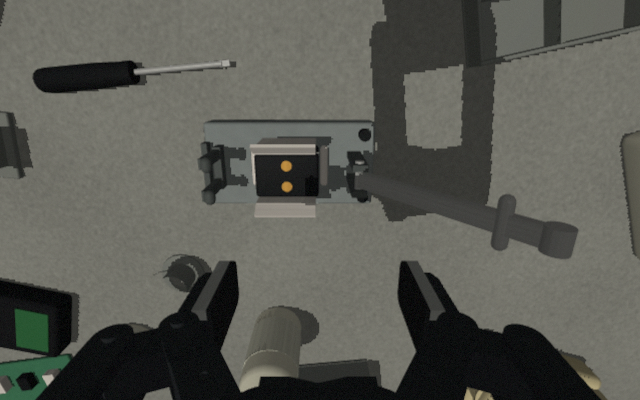

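The pack is flat in the channel: contacts at (286,166) and (286.5,186), spacing 20 mm at z = 0.08, centre (0.477, 0.1287). The latch pin is at about (504,222) and the barrel at about (559,240). Next I find the latch angle from both views.

```bash
python3 - <<'E'
from h import *
from scipy.optimize import least_squares
obs=[]
for f,pp,bb in [('o4',(533.3,235),(573,247)),('o6',(504,222.5),(559,240))]:
    K,V=Tview('wrist',np.load(f+'.npy',allow_pickle=True).item()); obs+=[(K,V,pp,.13),(K,V,bb,.16)]
def P(th,r,x0=.4782,yaw=-.0175): 
    y=.1965; q=-np.cos(th)*r; return [x0-np.sin(yaw)*q,y+q,.0865+np.sin(th)*r]
f=lambda a:np.concatenate([proj(K,V,P(a[0],r,a[1]))-p for K,V,p,r in obs])
r=least_squares(f,[2.3,.478]); print(r.x,r.fun.round(1))
def tri(i,j):
    A=[];b=[]
    for K,V,p,_ in (obs[i],obs[j]):
        c,d=ray(K,V,*p); d/=np.linalg.norm(d); M=np.eye(3)-np.outer(d,d); A.append(M); b.append(M@c)
    return np.linalg.lstsq(np.vstack(A),np.hstack(b),rcond=None)[0]
print('pin',tri(0,2).round(4),'bar',tri(1,3).round(4)); th=r.x[0]
print('barrel',np.round(P(th,.16,r.x[1]),4),'pin',np.round(P(th,.13,r.x[1]),4))
goto([P(th,.16)[0],P(th,.16)[1],.30],down(np.pi/2-.0175))
E
```

```text
[2.23509931 0.47932087] [-0.8 -0.6  0.1  0.3  0.5  0.6 -0.1 -0.4]
pin [0.4756 0.2694 0.2004] bar [0.4832 0.2986 0.2082]
barrel [0.481  0.2951 0.2125] pin [0.4807 0.2766 0.1889]
d [ 0.0117  0.6834 -0.2002] w [-6.0000e-04 -5.0000e-04  2.0007e+00]
```

The fit is good to under 1 px: θ ≈ 2.235 and barrel at (0.481, 0.295, 0.2125). I'll turn the hand 90° and go above it, then down around its flat sides.

>>> move_arm --commands '[{"dx":0,"dy":0.1,"dz":-0.2,"wx":0,"wy":0,"wz":0.22,"jaw":0},{"dx":0,"dy":0.3,"dz":-0.2,"wx":0,"wy":0,"wz":0.44,"jaw":0},{"dx":0.01,"dy":0.5,"dz":-0.2,"wx":0,"wy":0,"wz":0.66,"jaw":0},{"dx":0.01,"dy":0.68,"dz":-0.2,"wx":0,"wy":0,"wz":0.88,"jaw":0},{"dx":0.01,"dy":0.68,"dz":-0.2,"wx":0,"wy":0,"wz":1,"jaw":0},{"dx":0.01,"dy":0.68,"dz":-0.2,"wx":0,"wy":0,"wz":1,"jaw":0}]'

```text
time: 16.62
position: [0.4794, 0.2944, 0.296]
orientation: [-1.224, -2.891, 0.009]
force: [0.2, -0.2, 1.2]
finger_gap: 0.0428
finger_force: 0.0
```

>>> move_arm --commands '[{"dx":0,"dy":0,"dz":0,"wx":0,"wy":0,"wz":0.22,"jaw":0},{"dx":0,"dy":0,"dz":0,"wx":0,"wy":0,"wz":0.44,"jaw":0},{"dx":0,"dy":0,"dz":0,"wx":0,"wy":0,"wz":0.66,"jaw":0},{"dx":0,"dy":0,"dz":0,"wx":0,"wy":0,"wz":0.88,"jaw":0},{"dx":0,"dy":0,"dz":0,"wx":0,"wy":0,"wz":1,"jaw":0},{"dx":0,"dy":0,"dz":0,"wx":0,"wy":0,"wz":1,"jaw":0},{"dx":0,"dy":0,"dz":0,"wx":0,"wy":0,"wz":1,"jaw":0}]'

```text
time: 17.5
position: [0.4802, 0.2942, 0.2978]
orientation: [2.238, 2.203, -0.005]
force: [0.3, 0.1, 0.6]
finger_gap: 0.0426
finger_force: 0.0
```

```bash
python3 - <<'E'
from h import *
app(.01,.68,-.2,0,0,1);app(wz=1); o=chk(); np.save('o7.npy',o,allow_pickle=True)
pic('wrist','w7')
im=cv2.imread('pics/w7.png');K,V=Tview('wrist',o)
print('pred barrel',proj(K,V,[.481,.2951,.2125]),'pin',proj(K,V,[.4807,.2766,.1889]))
hsv=cv2.cvtColor(im,cv2.COLOR_BGR2HSV)
w=((hsv[...,2]>60)&(hsv[...,1]<25)).astype(np.uint8)
n,l,s,c=cv2.connectedComponentsWithStats(w)
for i in range(1,n):
    if s[i][4]>150 : print('wh',c[i].round(1),s[i])
goto([.481,.2951,.2105],down(np.pi/2-.0175))
E
```

```text
t 17.5 cmd [0.4803 0.2944 0.3   ] meas [0.4802 0.2942 0.2978] roterr deg [ 0.04 -0.16 -0.07] F [0.3 0.1 0.6] gap 0.0426 ff 0.0
pred barrel [319.21394145 212.1690146 ] pin [319.07626295 223.40029456]
wh [59.4 43. ] [    0     0   155   109 10348]
wh [173.2  20.8] [ 151    0   47   51 1554]
wh [218.2   5.8] [202   0  43  19 387]
wh [334.2 194.6] [     0      0    640    383 110543]
wh [271.2  50. ] [ 229    8   83   92 3948]
wh [593.9 303.3] [ 545  219   95  181 7133]
wh [626.5 376.5] [614 348  26  52 388]
wh [200.7 388.5] [183 373  29  27 486]
wh [434.8 388.6] [425 373  28  27 490]
wh [ 42.2 396.8] [ 17 394  51   6 237]
d [0.0034 0.0039 0.4473] w [-0.0007  0.0001  0.0007]
```

>>> move_arm --commands '[{"dx":0.003,"dy":0.004,"dz":0.15,"wx":0,"wy":0,"wz":0,"jaw":0},{"dx":0.003,"dy":0.004,"dz":0.3,"wx":0,"wy":0,"wz":0,"jaw":0},{"dx":0.003,"dy":0.004,"dz":0.447,"wx":0,"wy":0,"wz":0,"jaw":0},{"dx":0.003,"dy":0.004,"dz":0.447,"wx":0,"wy":0,"wz":0,"jaw":0},{"dx":0.003,"dy":0.004,"dz":0.447,"wx":0,"wy":0,"wz":0,"jaw":1},{"dx":0.003,"dy":0.004,"dz":0.447,"wx":0,"wy":0,"wz":0,"jaw":1},{"dx":0.003,"dy":0.004,"dz":0.447,"wx":0,"wy":0,"wz":0,"jaw":1},{"dx":0.003,"dy":0.004,"dz":0.447,"wx":0,"wy":0,"wz":0,"jaw":1}]'

```text
time: 18.55
position: [0.4809, 0.2962, 0.2106]
orientation: [2.239, 2.203, 0.0]
force: [-4.4, 2.4, 3.8]
finger_gap: 0.0147
finger_force: 58.9
```

```bash
python3 - <<'E'
from h import *
app(.003,.004,.447); o=chk()
p,r=getc(); th0=2.235
# arc relative to start, in tool units: (dx along tool x, dy, dz down)
for th in np.linspace(th0,0.0,25):
    u=-np.cos(th)+np.cos(th0); z=np.sin(th)-np.sin(th0)
    w=np.array([-np.sin(-.0175)*.16*u,.16*u,.16*z]); print(round(th,3),(r.inv().apply(w)/.2).round(3))
E
```

```text
t 18.55 cmd [0.481  0.295  0.2106] meas [0.4809 0.2962 0.2106] roterr deg [-0.05 -0.01 -0.03] F [-4.4  2.4  3.8] gap 0.0147 ff 58.9
2.235 [0. 0. 0.]
2.142 [-0.061 -0.    -0.043]
2.049 [-0.125 -0.    -0.08 ]
1.956 [-0.193 -0.    -0.112]
1.862 [-0.263 -0.    -0.136]
1.769 [-0.335 -0.    -0.154]
1.676 [-0.409 -0.    -0.166]
1.583 [-0.483 -0.    -0.17 ]
1.49 [-0.558 -0.    -0.167]
1.397 [-0.632 -0.    -0.158]
1.304 [-0.704 -0.    -0.142]
1.211 [-0.775 -0.    -0.119]
1.118 [-0.844 -0.    -0.089]
1.024 [-0.909 -0.001 -0.053]
0.931 [-0.971 -0.001 -0.012]
0.838 [-1.028e+00 -1.000e-03  3.500e-02]
0.745 [-1.081e+00 -1.000e-03  8.800e-02]
0.652 [-1.129e+00 -1.000e-03  1.450e-01]
0.559 [-1.172e+00 -1.000e-03  2.060e-01]
0.466 [-1.208 -0.     0.271]
0.372 [-1.238 -0.     0.339]
0.279 [-1.262 -0.     0.409]
0.186 [-1.279 -0.     0.482]
0.093 [-1.29  -0.     0.556]
0.0 [-1.293 -0.     0.63 ]
```

The barrel is pinched. I'll follow the arc in its first half.

>>> move_arm --commands '[{"dx":-0.061,"dy":0,"dz":-0.043,"wx":0,"wy":0,"wz":0,"jaw":1},{"dx":-0.125,"dy":0,"dz":-0.08,"wx":0,"wy":0,"wz":0,"jaw":1},{"dx":-0.193,"dy":0,"dz":-0.112,"wx":0,"wy":0,"wz":0,"jaw":1},{"dx":-0.263,"dy":0,"dz":-0.136,"wx":0,"wy":0,"wz":0,"jaw":1},{"dx":-0.335,"dy":0,"dz":-0.154,"wx":0,"wy":0,"wz":0,"jaw":1},{"dx":-0.409,"dy":0,"dz":-0.166,"wx":0,"wy":0,"wz":0,"jaw":1},{"dx":-0.483,"dy":0,"dz":-0.17,"wx":0,"wy":0,"wz":0,"jaw":1},{"dx":-0.483,"dy":0,"dz":-0.17,"wx":0,"wy":0,"wz":0,"jaw":1}]'

```text
time: 19.55
position: [0.4791, 0.1985, 0.2442]
orientation: [2.241, 2.201, -0.001]
force: [-5.3, 2.1, 4.2]
finger_gap: 0.0146
finger_force: 58.8
```

>>> move_arm --commands '[{"dx":-0.075,"dy":0,"dz":0.003,"wx":0,"wy":0,"wz":0,"jaw":1},{"dx":-0.149,"dy":0,"dz":0.012,"wx":0,"wy":0,"wz":0,"jaw":1},{"dx":-0.221,"dy":0,"dz":0.028,"wx":0,"wy":0,"wz":0,"jaw":1},{"dx":-0.292,"dy":0,"dz":0.051,"wx":0,"wy":0,"wz":0,"jaw":1},{"dx":-0.361,"dy":0,"dz":0.081,"wx":0,"wy":0,"wz":0,"jaw":1},{"dx":-0.426,"dy":0,"dz":0.117,"wx":0,"wy":0,"wz":0,"jaw":1},{"dx":-0.488,"dy":0,"dz":0.158,"wx":0,"wy":0,"wz":0,"jaw":1},{"dx":-0.545,"dy":0,"dz":0.205,"wx":0,"wy":0,"wz":0,"jaw":1},{"dx":-0.598,"dy":0,"dz":0.258,"wx":0,"wy":0,"wz":0,"jaw":1},{"dx":-0.646,"dy":0,"dz":0.315,"wx":0,"wy":0,"wz":0,"jaw":1},{"dx":-0.689,"dy":0,"dz":0.376,"wx":0,"wy":0,"wz":0,"jaw":1},{"dx":-0.689,"dy":0,"dz":0.376,"wx":0,"wy":0,"wz":0,"jaw":1}]'

```text
time: 21.05
position: [0.4767, 0.0585, 0.1686]
orientation: [2.239, 2.199, -0.009]
force: [-6.5, -4.3, 6.2]
finger_gap: 0.0144
finger_force: 72.8
```

```bash
python3 - <<'E'
from h import *
app(-.483,0,-.17);app(-.689,0,.376); o=chk()
z=o['position'][2]+.0015; y=o['position'][1]; print('theta est',np.arctan2(z-.0865,.1965-y), np.hypot(z-.0865,.1965-y))
E
```

```text
t 21.05 cmd [0.477  0.0607 0.1694] meas [0.4767 0.0585 0.1686] roterr deg [ 0.06 -0.35  0.05] F [-6.5 -4.3  6.2] gap 0.0144 ff 72.8
theta est 0.5448581042892006 0.1613077999414448
```

Tracking well at θ ≈ 0.545. I'll bring it to θ ≈ 0.2, just above the catch, then release and rise.

>>> move_arm --commands '[{"dx":-0.036,"dy":0,"dz":0.065,"wx":0,"wy":0,"wz":0,"jaw":1},{"dx":-0.066,"dy":0,"dz":0.133,"wx":0,"wy":0,"wz":0,"jaw":1},{"dx":-0.09,"dy":0,"dz":0.203,"wx":0,"wy":0,"wz":0,"jaw":1},{"dx":-0.106,"dy":0,"dz":0.265,"wx":0,"wy":0,"wz":0,"jaw":1},{"dx":-0.106,"dy":0,"dz":0.265,"wx":0,"wy":0,"wz":0,"jaw":1},{"dx":-0.106,"dy":0,"dz":0.265,"wx":0,"wy":0,"wz":0,"jaw":0.2},{"dx":-0.106,"dy":0,"dz":0.265,"wx":0,"wy":0,"wz":0,"jaw":0.2},{"dx":-0.106,"dy":0,"dz":0.265,"wx":0,"wy":0,"wz":0,"jaw":0.2}]'

```text
time: 22.05
position: [0.4774, 0.0394, 0.116]
orientation: [2.237, 2.201, -0.002]
force: [-0.6, -0.5, 0.4]
finger_gap: 0.034
finger_force: 0.0
```

```bash
python3 - <<'E'
from h import *
app(-.106,0,.265); o=chk()
goto([.4765,.031,.165],down(np.pi/2-.0175))
E
```

```text
t 22.05 cmd [0.4766 0.0395 0.1164] meas [0.4774 0.0394 0.116 ] roterr deg [-0.12 -0.16 -0.03] F [-0.6 -0.5  0.4] gap 0.034 ff 0.0
d [-4.23e-02 -1.00e-04 -2.43e-01] w [-0.0007  0.0001  0.0007]
```

>>> move_arm --commands '[{"dx":0,"dy":0,"dz":-0.12,"wx":0,"wy":0,"wz":0,"jaw":0.2},{"dx":0,"dy":0,"dz":-0.243,"wx":0,"wy":0,"wz":0,"jaw":0.2},{"dx":-0.042,"dy":0,"dz":-0.243,"wx":0,"wy":0,"wz":0,"jaw":1},{"dx":-0.042,"dy":0,"dz":-0.243,"wx":0,"wy":0,"wz":0,"jaw":1},{"dx":-0.042,"dy":0,"dz":-0.243,"wx":0,"wy":0,"wz":0,"jaw":1},{"dx":-0.042,"dy":0,"dz":-0.243,"wx":0,"wy":0,"wz":0,"jaw":1},{"dx":-0.042,"dy":0,"dz":-0.18,"wx":0,"wy":0,"wz":0,"jaw":1},{"dx":-0.042,"dy":0,"dz":-0.13,"wx":0,"wy":0,"wz":0,"jaw":1},{"dx":-0.042,"dy":0,"dz":-0.1,"wx":0,"wy":0,"wz":0,"jaw":1},{"dx":-0.042,"dy":0,"dz":-0.08,"wx":0,"wy":0,"wz":0,"jaw":1},{"dx":-0.042,"dy":0,"dz":-0.06,"wx":0,"wy":0,"wz":0,"jaw":1},{"dx":-0.042,"dy":0,"dz":-0.06,"wx":0,"wy":0,"wz":0,"jaw":1}]'

```text
time: 23.55
position: [0.4766, 0.0309, 0.1277]
orientation: [2.239, 2.202, -0.003]
force: [-1.3, 0.1, 1.9]
finger_gap: 0.0001
finger_force: 1.1
```

>>> move_arm --commands '[{"dx":0,"dy":0,"dz":0.02,"wx":0,"wy":0,"wz":0,"jaw":1},{"dx":0,"dy":0,"dz":0.04,"wx":0,"wy":0,"wz":0,"jaw":1},{"dx":0,"dy":0,"dz":0.06,"wx":0,"wy":0,"wz":0,"jaw":1},{"dx":0,"dy":0,"dz":0.08,"wx":0,"wy":0,"wz":0,"jaw":1},{"dx":0,"dy":0,"dz":0.09,"wx":0,"wy":0,"wz":0,"jaw":1},{"dx":0,"dy":0,"dz":0.1,"wx":0,"wy":0,"wz":0,"jaw":1},{"dx":0,"dy":0,"dz":0.1,"wx":0,"wy":0,"wz":0,"jaw":1}]'

```text
time: 24.42
position: [0.4764, 0.0313, 0.1081]
orientation: [2.24, 2.202, -0.003]
force: [-2.5, 0.7, 6.8]
finger_gap: 0.0002
finger_force: 3.5
```

>>> move_arm --commands '[{"dx":0,"dy":0,"dz":0.01,"wx":0,"wy":0,"wz":0,"jaw":1},{"dx":0,"dy":0,"dz":0.015,"wx":0,"wy":0,"wz":0,"jaw":1},{"dx":0,"dy":0,"dz":0.015,"wx":0,"wy":0,"wz":0,"jaw":1}]'

```text
time: 24.8
position: [0.4768, 0.0312, 0.1074]
orientation: [2.239, 2.203, -0.003]
force: [-8.7, 0.1, 21.0]
finger_gap: -0.0001
finger_force: 10.8
```

A hard stop at the closed height. Check whether it stays: rise, then come back to 3 mm above the closed contact height. A sprung-back bar would press there.

>>> move_arm --commands '[{"dx":0,"dy":0,"dz":-0.15,"wx":0,"wy":0,"wz":0,"jaw":1},{"dx":0,"dy":0,"dz":-0.22,"wx":0,"wy":0,"wz":0,"jaw":1},{"dx":0,"dy":0,"dz":-0.22,"wx":0,"wy":0,"wz":0,"jaw":1},{"dx":0,"dy":0,"dz":-0.22,"wx":0,"wy":0,"wz":0,"jaw":1},{"dx":0,"dy":0,"dz":-0.12,"wx":0,"wy":0,"wz":0,"jaw":1},{"dx":0,"dy":0,"dz":-0.06,"wx":0,"wy":0,"wz":0,"jaw":1},{"dx":0,"dy":0,"dz":-0.03,"wx":0,"wy":0,"wz":0,"jaw":1},{"dx":0,"dy":0,"dz":-0.03,"wx":0,"wy":0,"wz":0,"jaw":1}]'

```text
time: 25.8
position: [0.4761, 0.031, 0.1098]
orientation: [2.24, 2.202, -0.004]
force: [-0.9, 0.7, -0.4]
finger_gap: -0.0001
finger_force: 0.0
```

No contact there, so the bar stays closed. Retreat and do a numeric check for anything moved.

>>> move_arm --commands '[{"dx":0,"dy":0,"dz":-0.25,"wx":0,"wy":0,"wz":0,"jaw":1},{"dx":0,"dy":0,"dz":-0.5,"wx":0,"wy":0,"wz":0,"jaw":1},{"dx":0,"dy":0,"dz":-0.75,"wx":0,"wy":0,"wz":0,"jaw":1},{"dx":-0.2,"dy":0,"dz":-1,"wx":0,"wy":0,"wz":0,"jaw":1},{"dx":-0.5,"dy":0,"dz":-1,"wx":0,"wy":0,"wz":0,"jaw":1},{"dx":-0.5,"dy":0,"dz":-1,"wx":0,"wy":0,"wz":0,"jaw":1},{"dx":-0.5,"dy":0,"dz":-1,"wx":0,"wy":0,"wz":0,"jaw":1}]'

```text
time: 26.68
position: [0.4747, -0.0684, 0.3106]
orientation: [2.241, 2.201, -0.002]
force: [-0.1, 0.3, -0.5]
finger_gap: 0.0
finger_force: 0.0
```

```bash
python3 - <<'E'
from h import *
o=readout.get_obs(); print(o['time'],o['position'].round(4))
im=viewer.read_camera('wrist')[:,:,::-1].copy(); cv2.imwrite('pics/w8.png',im); K,V=Tview('wrist',o)
def P(th,r): q=-np.cos(th)*r; return [.4793+.0175*q,.1965+q,.0865+np.sin(th)*r]
for th in (0,.06): print('th',th,'barrel',proj(K,V,P(th,.16)).round(1),'hinge',proj(K,V,P(th,0)).round(1))
hsv=cv2.cvtColor(im,cv2.COLOR_BGR2HSV)
m=((hsv[...,0]>8)&(hsv[...,0]<28)&(hsv[...,1]>110)&(hsv[...,2]>60)).astype(np.uint8)
n,l,s,c=cv2.connectedComponentsWithStats(m)
for i in range(1,n):
    if s[i][4]>15: print('orange',c[i].round(1),s[i][4],plane(K,V,*c[i],.08).round(4))
a=cv2.imread('pics/scene0.png'); b=pic('scene','scene9')[:,:,::-1]
d=(np.abs(cv2.GaussianBlur(a,(5,5),0).astype(int)-cv2.GaussianBlur(b.copy(),(5,5),0)).max(2)>30).astype(np.uint8)
n,l,s,c=cv2.connectedComponentsWithStats(d)
for i in range(1,n):
    if s[i][4]>25: print(s[i],c[i].round())
E
```

```text
26.675 [ 0.4747 -0.0684  0.3106]
th 0 barrel [318.   59.6] hinge [ 318.2 -153.5]
th 0.06 barrel [318.   58.6] hinge [ 318.2 -153.5]
orange [183.6 242.5] 39 [ 0.3146 -0.1602  0.08  ]
orange [178.5 255. ] 40 [ 0.3061 -0.1766  0.08  ]
[281   0  43  19 494] [302.   6.]
[313   4  23  30 522] [324.  19.]
[241  16  17  23 214] [251.  28.]
[372  16  25  57 552] [383.  45.]
[257  30  14  25 190] [264.  43.]
[ 294   32   33   95 2288] [310.  75.]
[410  57  28  26 418] [424.  67.]
[366  84  23  31 524] [378.  98.]
[ 254  114  169   72 3149] [352. 149.]
[417 128  18  14  90] [427. 134.]
[385 144  27  11 100] [400. 149.]
[ 369  145  135   76 3637] [438. 181.]
[269 162  15  23 188] [276. 173.]
[340 194   7   6  31] [343. 196.]
[352 199  33  32 283] [370. 215.]
[323 207  42  39 651] [343. 226.]
[373 209  10   5  29] [378. 211.]
[395 242  41  23 189] [417. 253.]
```

```bash
python3 -c "
from h import *
print(close_job())"
```

```text
the job is handed in; nothing more can be done
None
```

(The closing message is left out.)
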